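# Unclip the sprung tweezers and hold their tips at the gauge's marked gap

## Robot

A 6-joint arm with a two-finger parallel gripper is mounted at the origin on a cart in front of the work surface, level with it; the furniture and walls round the work are solid. World frame = base frame: x ahead of the robot, y to its left, z up, the work surface at z = 0. Lengths are in mm, angles in rad, forces in N, time in s.
With the tool pointing down it reaches from about 400 to 925 mm from the base axis. Payload 12.5 kg.
Tool frame: the origin (TCP) lies on the centre line of the jaws, within the pads' length; the fingertips stand 17 mm ahead of it and the grasp point (between the pads) lies 2 mm behind it; z points along the fingers, y is the line along which they close (so a half turn about z gives the same grasp; the last joint's range is limited). The gripper opens to 95 mm and grips with 3 to 60 N. Pads are 20 mm wide; open, the fingers measure 119 mm over their backs; the gripper's body (75 mm by 180 mm) begins 59 mm behind the grasp point.
Start: joints at [1.027, 0.491, 1.559, -0, 1.092, -0.106], TCP at [264.953, 566.078, 231.661] pointing down, gripper open.
Joint ranges: [-3.1, 3.1], [-0.84, 2.19], [0.05, 2.79], [-1.13, 4.28], [0.06, 2.93], [-2.69, 2.69]. Speed limits (rad/s): [2.22, 2.22, 2.79, 3.14, 3.14, 3.14].

## Interface

Orientations are given as [roll, pitch, yaw] about the fixed x, y, z axes, in that order (R = Rz(yaw) Ry(pitch) Rx(roll)).
In Python, from cell import env gives the robot as it stands.
- The arm moves only by the tool drive_tool, never from a script. Its argument "deltas" is text: rows parted by semicolons, each of 4 numbers parted by spaces: the shift along the world's x, y, z normalised to -1 to 1, where 1 is 100 mm, then the turn about the world's z normalised to -1 to 1, where 1 is 180 degrees. A call has 1 to 10 rows; each row shifts and turns the commanded pose from where the row before left it; what a row does not reach is not made up. A row lasts 1/12 s, in which the tool goes at most 41.7 mm and 7.16 degrees, less where a joint would pass 70% of its speed; a pose out of reach is approached as far as the arm can. A call with a number of a shift or a turn outside -1 to 1 is refused whole. A call with a gripper value outside its range is refused whole. "gripper" is the closure, from 0 (fully open) to 1 (shut), set as the call begins (left out, the last holds). The fingers move at their own pace and stop on an object; the grip force is fixed at half the most. Time passes only in rows, so rows that do not move let the fingers close. It gives the time, the measured TCP pose, the force, the opening and the grip force at its end, in the units of the state.
- env.state(): the state, without advancing time (a new reading comes with each control period).
- env.read_camera(name): name is "scene" or "top" or "wrist"; returns (picture, depth): 400x640x3 uint8, red, green, blue; 400x640 float32, mm along the optical axis (not along the pixel's ray), 0 where there is no reading.
- env.camera_params(name): a dict with "mtx" (3x3 intrinsics, pixels), "camera_from_world" (4x4, takes a point from world to camera coordinates); the wrist camera has in their place "mount" (4x4, takes a point from camera to tool coordinates, whose origin is the TCP and whose axes are the flange's). Camera axes: x right, y down, z forward; pixel columns grow to the right and rows downward; lengths in mm; the calibration is good to about 2 mm. A picture is of the moment at which its call begins: read the wrist's pose just before it. camera_params takes no time and is no camera call.
- env.job_done(): hands the job in; it is judged then, once.
The state is a dict: "t": time; "joints": joint angles; "qvel": joint speeds; "tau": joint torques, N m; "eef_pos": TCP position; "tcp_rot": TCP orientation; "ft_force": force on the tool from outside, world axes, zero at the start; "moment": the same for the moment, N m; "opening": opening from 0.0 (shut) to 1.0 (fully open); "grip_force": force on a finger pad.
Only numpy, scipy, OpenCV 4.12 (cv2) and the standard library are available. Lean on these libraries where they do the work, as an engineer would, in place of code of your own. Each camera call takes 0.05 s, during which the arm holds its last target. There are 200 camera calls.

## Task

Grip the sprung tweezers by their two finger grips, lift them up out of the sprung clip of their stand and carry them to the gap gauge. Squeeze them so that the tips stand 10 mm apart, like the two lines on top of the gauge, each tip held close above its own line (within about 2 cm of the surface, not touching it, near the middle of the line's length). Hold that gap steady there for at least 2 seconds and finish still holding it; do not disturb the dish, the flask or the sand timer.

Things in the scene. Friction and masses are not known exactly. Their poses are not given: they have to be found in the camera images.
- tweezers: Plain steel sprung tweezers, 151 mm long, about 65 g, lying level in the stand. Origin midway between the two finger grips, at mid height, 70 mm above the bench while clipped in; x to the tips (tip ends 55 mm ahead of the origin), y to the left arm, z up. Rear block 22 x 13 x 10 mm, 85 mm behind the origin. Under the origin a foot 22 x 7 mm reaches down 19.5 mm into the clip.
- grips (a point): The tweezers' origin again: midpoint between the finger grips. Each arm has a ribbed flat grip 28 mm long, 12 mm tall, squeezed from the side (along y). Over their outer faces here: 31.5 mm free (tips 26 mm apart), 22 mm when the tips are 10 mm apart (faces then parallel), 16.5 mm when the tips almost meet. A fixed tongue 5 mm wide lies between the arms.
- tip_l (a point): Inner face of the left (+y) arm's tip, at the tweezers' mid height. The tips are 5 mm tall, 26 mm apart when free. The arms spring open; their hinges lie 80 mm behind the tweezers' origin, so 1 mm less over the finger grips brings the tips 1.7 mm closer.
- tip_r (a point): Inner face of the right (-y) arm's tip. The tip gap is the distance between the two tip points.
- tweezers_l (a joint): Closing angle of the left arm in rad: 0 free, 0.059 at the 10 mm tip gap (both arms equally closed), 0.094 almost shut; springs back to 0. The squeeze takes about 2 N a side to begin, 8 N at the 10 mm gap, 11 N almost shut.
- tweezers_r (a joint): The same for the right arm. Single readings of these angles are noisy (about 0.01 rad); average many, or go by the width over the finger grips.
- stand: Fixed stand: grey base plate 150 x 66 x 10 mm (from 105 mm behind the origin to 45 mm ahead), origin on the bench below the tweezers' origin, x towards the tips. On it a narrow column (34 x 13 mm) with the clip, and a 20 mm wide rear rest with two low cheeks beside the tweezers' rear block. Beside the finger grips it is free down to the base plate.
- clip (a point): Middle of the clip, 10 mm below the tweezers' origin: two steel jaws, 13 mm over all (15 mm as they yield), sprung together above the foot's thick lower edge. Pulling straight up at the finger grips takes roughly 5 N over the first 4 mm, then the tweezers are free; the foot leaves the clip altogether after 15 mm.
- gauge: Fixed gap gauge: plain aluminium block 40 x 44 mm on a grey foot plate 70 x 60 x 8 mm. Origin on the bench under its middle. Its x axis runs along the two marked lines.
- marks (a point): Middle of the gauge's flat top, 45 mm above the bench, midway between the two dark marked lines. The lines are 36 mm long, run along x and lie at y = +5 mm and y = -5 mm. The tweezers may come along x from either end.
- dish: Low glass dish, 74 mm across, 12 mm tall, a bystander. Origin under its middle.
- flask: Small stoppered round flask, 55 mm across, 71 mm tall, a bystander. Origin under its middle.
- timer: Sand timer with plastic ends, 35 mm across, 98 mm tall, a bystander. Origin under its middle.

How it is judged:
By the outcome, as a careful person would: the job done as asked, in the order asked, and still so for the second after the job is handed in, while the arm keeps its last pose, push and grip.
It also fails if it takes over 43 s, if anything falls off the work surface, if the arm or the gripper's body presses on something with over 40 N, if the wrist force passes 120 N, or if a joint passes its speed limit or range.

## Working session

There is one attempt and no reset: what is moved stays moved. The work goes in short steps, Python scripts to look and compute and a tool call to move; the robot and the scene stay as the last step left them, time stands still between calls to the robot, and variables do not carry over. Pictures are saved under pics/ and viewed, at most 10 in all, crops included, and the job is handed in when it is done.

Besides the shell and the picture viewer there is one more tool, called after "Call:" in YAML: its name, and indented under it one key for each argument. drive_tool: Moves the arm, as the interface text tells. Its arguments: {"type":"object","properties":{"deltas":{"type":"string"},"gripper":{"type":"number"}},"required":["deltas"]}

```bash
mkdir -p pics; ls
cat > h.py <<'E'
import numpy as np, cv2
from cell import env
def save(name,fn):
    im,d=env.read_camera(name); cv2.imwrite('pics/'+fn+'.png',im[:,:,::-1]); np.save('pics/'+fn+'.npy',d); return im,d
def world(name,u,v,z,T=None):
    """world point from pixel + depth"""
    p=env.camera_params(name);K=p['mtx']
    c=np.linalg.inv(K)@[u,v,1]*z
    T=np.linalg.inv(p['camera_from_world']) if T is None else T
    return (T@[*c,1])[:3]
def atz(name,u,v,h,T=None):
    p=env.camera_params(name);K=p['mtx']
    T=np.linalg.inv(p['camera_from_world']) if T is None else T
    r=T[:3,:3]@np.linalg.inv(K)@[u,v,1];o=T[:3,3]
    return o+r*(h-o[2])/r[2]
E
python3 - <<'E'
from h import *
s=env.state();print(s)
for n in('top','scene'):save(n,n+'0')
for n in('top','scene','wrist'):print(n,env.camera_params(n))
E
```

```text
pics
{'t': 0.0, 'joints': array([ 1.02741392e+00,  4.91544558e-01,  1.55947607e+00,  2.26433269e-05,
        1.09168891e+00, -1.05580760e-01]), 'qvel': array([ 8.59233974e-07, -1.90846800e-03, -1.52000480e-04,  5.88416146e-04,
       -1.73518676e-03, -1.76229075e-04]), 'tau': array([-6.05736773e-05, -6.12658811e+01, -2.58181626e+01,  6.93409634e-02,
        4.82988730e-02, -6.07353945e-05]), 'eef_pos': array([264.81003763, 565.86818389, 231.06188989]), 'tcp_rot': array([-3.14048411e+00, -1.37672790e-04,  2.70378048e+00]), 'ft_force': array([-0.58953602,  0.10830625,  0.74965681]), 'moment': array([0.00893937, 0.00313439, 0.00975118]), 'grip_force': 0.0, 'opening': 1.000792573787636}
top {'mtx': array([[472.55768495,   0.        , 316.49626473],
       [  0.        , 472.55768495, 201.64789498],
       [  0.        ,   0.        ,   1.        ]]), 'camera_from_world': array([[-2.45589911e-02, -9.99460883e-01, -2.17898697e-02,
         1.21289476e+02],
       [-9.80312714e-01,  2.83486364e-02, -1.95405574e-01,
         5.96661982e+02],
       [ 1.95917941e-01,  1.65619225e-02, -9.80480
[... 473 characters left out ...]
41e+02],
       [ 3.38819442e-01,  7.01770792e-01, -6.26673073e-01,
         7.74511930e+02],
       [ 0.00000000e+00,  0.00000000e+00,  0.00000000e+00,
         1.00000000e+00]])}
wrist {'mtx': array([[334.42385466,   0.        , 319.66025876],
       [  0.        , 334.42385466, 200.65844323],
       [  0.        ,   0.        ,   1.        ]]), 'mount': array([[ 8.46376251e-05, -9.56579578e-01, -2.91471275e-01,
         8.18481049e+01],
       [ 9.99999960e-01,  2.83369896e-06,  2.81080745e-04,
        -2.46622783e+00],
       [-2.68050158e-04, -2.91471288e-01,  9.56579540e-01,
        -1.53307031e+02],
       [ 0.00000000e+00,  0.00000000e+00,  0.00000000e+00,
         1.00000000e+00]])}
```

View pics/top0.png

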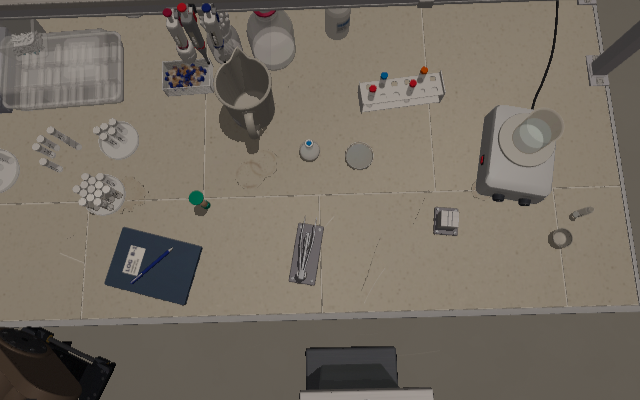

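View pics/scene0.png

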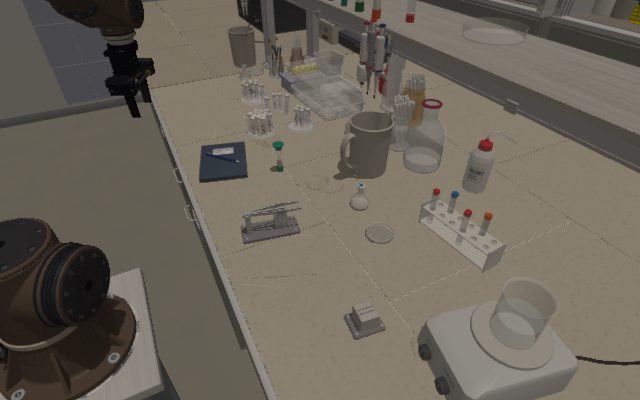

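The top view shows the stand at about (306,253), with the tips towards (312,228) and the rear block near (300,277). The gauge is at (447,221), the flask at (310,150), the dish at (359,156) and the timer at (199,202). I'll enlarge the stand and the gauge next.

Run:
```python
from h import *
im=cv2.imread('pics/top0.png');sc=cv2.imread('pics/scene0.png')
a=cv2.resize(im[215:291,275:337],None,fx=6,fy=6,interpolation=2)
b=cv2.resize(im[195:245,420:475],None,fx=6,fy=6,interpolation=2)
out=np.zeros((456,800,3),np.uint8);out[:a.shape[0],:a.shape[1]]=a;out[:b.shape[0],400:400+b.shape[1]]=b
cv2.imwrite('pics/crop0.png',out)
for u,v,h in((312,228,70),(300,277,70),(305,253,70),(447,215,45),(310,145,70),(359,156,0),(197,198,98)):print(u,v,atz('top',u,v,h))
d=np.load('pics/top0.npy')
for u,v in((300,277),(447,215),(452,220),(306,253)):print(world('top',u,v,d[v,u]))
```

```text
312 228 [533.48517069 117.53176015  70.        ]
300 277 [417.85222011 148.45542498  70.        ]
305 253 [473.97532919 135.55000202  70.        ]
447 215 [ 560.05675505 -213.89724876   45.        ]
310 145 [741.97117249 117.7799449   70.        ]
359 156 [730.68072418  -8.27153407   0.        ]
197 198 [609.25439415 389.5427435   98.        ]
[417.73604492 148.29470401  72.90269345]
[ 559.27143258 -212.63901161   49.8257551 ]
[ 546.94514956 -224.42706704   47.46889373]
[479.48351422 135.76186239   7.97552923]
```

View pics/crop0.png

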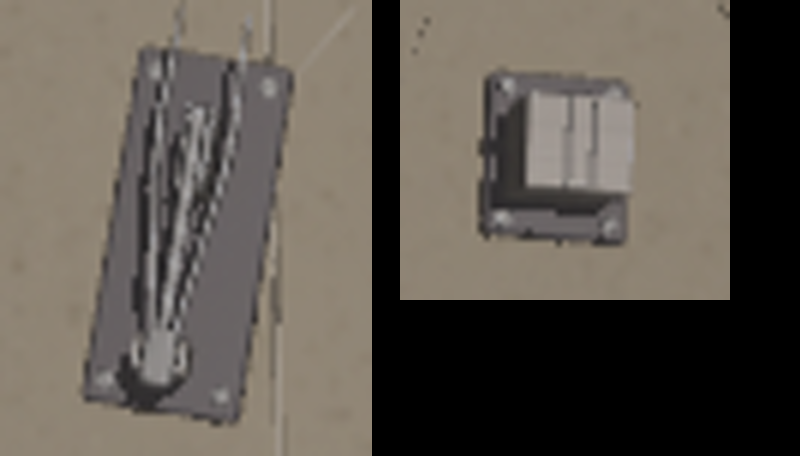

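The crop shows the rear block at about (301.3,274), the tips at about (305,216) and (316.5,218), and the gauge top centre at about (450,218.5). The gauge lines run nearly along the image's vertical.

Run:
```python
from h import *
r=atz('top',301.5,274,73);l=atz('top',305.2,216,70);q=atz('top',316.5,217.5,70);t=(l+q)/2
print(r,l,q); d=t-r; print(np.hypot(*d[:2]),'yaw',np.degrees(np.arctan2(d[1],d[0])),'orig',r+d*85/140)
# stand base corners z=10
c=[atz('top',275+u/6,215+v/6,10) for u,v in((145,50),(290,68),(85,400),(238,422))]
f=(c[0]+c[1])/2;b=(c[2]+c[3])/2;print('stand',np.degrees(np.arctan2(*(f-b)[1::-1])),np.linalg.norm(f-b),b+(f-b)*.7)
g=[atz('top',420+(u-400)/6,195+v/6,45) for u,v in((527,91),(633,96),(525,188),(632,193))]
print(np.mean(g,0));e=(g[0]+g[1]-g[2]-g[3])/2;w=(g[0]-g[1]+g[2]-g[3])/2
print('gauge',np.degrees(np.arctan2(e[1],e[0])),np.degrees(np.arctan2(w[1],w[0])),np.linalg.norm(e),np.linalg.norm(w))
g=[atz('top',420+(u-400)/6,195+v/6,8) for u,v in((487,71),(630,84),(480,236),(625,242))]
print(np.mean(g,0));e=(g[0]+g[1]-g[2]-g[3])/2;w=(g[0]-g[1]+g[2]-g[3])/2
print('gaugefoot',np.degrees(np.arctan2(e[1],e[0])),np.degrees(np.arctan2(w[1],w[0])),np.linalg.norm(e),np.linalg.norm(w))
```

```text
[424.61743055 144.63382623  73.        ] [563.1721586  133.29919045  70.        ] [558.7334232  106.09043679  70.        ]
138.59756430776645 yaw -10.366167031134962 orig [507.39247076 129.49228286  71.17857143]
stand -10.250257236858904 148.32687897702334 [506.41318118 128.87785471  10.        ]
[ 550.83274292 -220.17998803   45.        ]
gauge -5.414018242233538 85.64564047894176 40.19711505970003 43.18170932822024
[ 550.04419754 -219.54180909    8.        ]
gaugefoot -6.531444721604167 84.52924649861227 69.04149965104455 60.231756098008766
```

Call:
drive_tool:
  deltas: "0.15 -0.27 -0.04 0.008;0.15 -0.27 -0.04 0.008;0.15 -0.27 -0.04 0.008;0.15 -0.27 -0.04 0.008;0.15 -0.27 -0.04 0.008;0.15 -0.27 -0.04 0.008;0.15 -0.27 -0.04 0.008;0.15 -0.27 -0.04 0.008;0.15 -0.27 -0.04 0.008;0.15 -0.27 -0.04 0.01"
  gripper: 0

```text
t: 0.93
eef_pos: [415.3, 294.7, 191.4]
tcp_rot: [-3.141, -0.0, 2.963]
ft_force: [-0.5, 0.7, 0.3]
opening: 1.0
grip_force: 0.0
```

Call:
drive_tool:
  deltas: "0.15 -0.27 -0.04 0;0.15 -0.27 -0.04 0;0.15 -0.27 -0.04 0;0.15 -0.27 -0.04 0;0.15 -0.27 -0.04 0;0.17 -0.32 -0.01 0;0 0 0 0;0 0 0 0;0 0 0 0"

```text
t: 1.68
eef_pos: [506.6, 129.1, 170.4]
tcp_rot: [3.142, -0.001, 2.961]
ft_force: [0.1, 0.8, 0.1]
opening: 1.003
grip_force: 0.0
```

```bash
cat >> h.py <<'E'
from scipy.spatial.transform import Rotation as Ro
def wristT(s):
    T=np.eye(4);T[:3,:3]=Ro.from_euler('xyz',s['tcp_rot']).as_matrix();T[:3,3]=s['eef_pos']
    return T@env.camera_params('wrist')['mount']
def look(fn):
    s=env.state();T=wristT(s);im,d=save('wrist',fn);np.save('pics/'+fn+'_T.npy',T)
    print(s['t'],s['eef_pos'],np.degrees(s['tcp_rot']),s['ft_force'],s['opening'],s['grip_force']);return im,d,T
E
python3 -c "
from h import *
im,d,T=look('w1')
for p in ((507,129,70),(556,120,70),(424,144,73)):
    c=np.linalg.inv(T)@[*p,1];k=env.camera_params('wrist')['mtx']@c[:3];print(k/k[2])
"
```

```text
1.6833 [506.63950034 129.14101552 170.44519703] [ 1.79999468e+02 -4.12778070e-02  1.69638432e+02] [0.13634752 0.80159835 0.08775996] 1.0026877142487334 0.0
[322.69971548 207.38805909   1.        ]
[322.49046899 263.69049546   1.        ]
[322.81551868  96.69795011   1.        ]
```

View pics/w1.png

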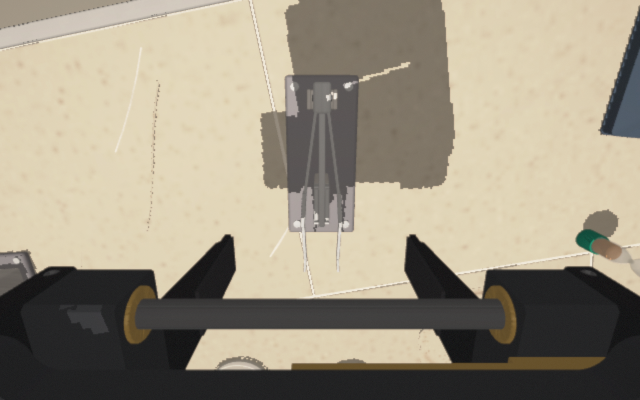

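The wrist view shows the stand centred at column 322, the rear block at about (322,97) and the tips near (305,270) and (339,270). The prediction puts the origin at (322.7,207). I'll enlarge it to refine that.

```bash
python3 -c "
from h import *
im=cv2.imread('pics/w1.png');cv2.imwrite('pics/crop1.png',cv2.resize(im[70:280,275:370],None,fx=2.85*3,fy=2.85,interpolation=2)[:, :800])
d=np.load('pics/w1.npy');T=np.load('pics/w1_T.npy')
for u,v in((321,90),(321,97),(322,105),(305,262),(339,262),(305,265),(339,265),(304,240),(341,240)):
  for w in (u,): print(u,v,world('wrist',u,v,d[v,u],T).round(1))
"
```

```text
321 90 [419.3 143.5  74.8]
321 97 [424.  142.7  76. ]
322 105 [429.5 142.4  75.2]
305 262 [550.3 106.2  72.9]
339 262 [593.3 131.8  -0. ]
305 265 [552.9 105.8  73.3]
339 265 [5.967e+02 1.313e+02 2.000e-01]
304 240 [530.6 109.3  73.2]
341 240 [5.684e+02 1.381e+02 2.000e-01]
```

View pics/crop1.png

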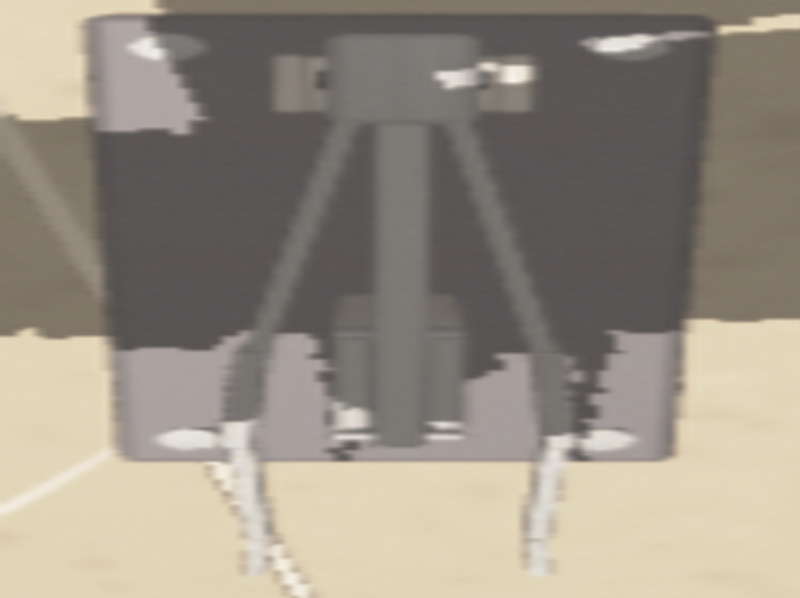

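Scaled back from the crop, the rear block is centred at about (322.1,98), spanning rows 82.3–113.9. The tips end at row 271, in columns 304.8 and 337.9. The grips span rows 190–217, in columns about 304 and 339.

Run:
```python
from h import *
T=np.load('pics/w1_T.npy')
P=env.camera_params('top');k=P['mtx'];M1=k@P['camera_from_world'][:3]
M2=env.camera_params('wrist')['mtx']@np.linalg.inv(T)[:3]
def tri(a,b):
    x=cv2.triangulatePoints(M1,M2,np.float64(a).reshape(2,1),np.float64(b).reshape(2,1));return (x[:3]/x[3]).ravel()
print('tri rear',tri((301.5,274),(322.1,98)),'tips',tri((305.2,216),(337.9,271)),tri((316.5,217.5),(304.8,271)))
r=atz('wrist',322.1,98,75,T);l=atz('wrist',337.9,271,72,T);q=atz('wrist',304.8,271,72,T);t=(l+q)/2;d=t-r
print(r,l,q,np.linalg.norm(l-q),np.linalg.norm(d),np.degrees(np.arctan2(d[1],d[0])),r+d*85/140)
# grips
for v in (190,217):print(atz('wrist',304,v,76,T),atz('wrist',339.3,v,76,T))
```

```text
tri rear [424.34505373 143.78021663  84.27421919] tips [562.10298633 132.65330093  75.79191549] [557.68433928 105.59668781  75.2271466 ]
[424.78815974 143.32301417  75.        ] [564.00242599 131.70554059  72.        ] [559.00141849 104.33030019  72.        ] 27.82829249208799 139.06833079287424 -10.48650530737872 [507.79294411 127.95920723  73.17857143]
[488.68321393 117.67082046  76.        ] [493.55012288 144.30690078  76.        ]
[510.24389534 113.4263889   76.        ] [515.23173709 140.72598086  76.        ]
```

Call:
drive_tool:
  deltas: "0.01 -0.01 -0.1 0;0 0 -0.15 0;0 0 -0.15 0;0 0 -0.15 0;0 0 -0.15 0;0 0 -0.15 0;0 0 -0.12 0;0 0 -0.05 0;0 0 0 0;0 0 0 0"
  gripper: 0.55

```text
t: 2.57
eef_pos: [507.8, 128.6, 68.6]
tcp_rot: [3.142, -0.0, 2.962]
ft_force: [0.7, 0.8, 0.9]
opening: 0.457
grip_force: 0.0
```

```bash
python3 -c "
from h import *
im,d,T=look('w2')
cv2.imwrite('pics/crop2.png',cv2.resize(im[:,170:470,::-1],None,fx=2,fy=1.5,interpolation=2))
"
```

```text
2.5667 [507.7560314  128.58209539  68.62771746] [ 1.79999966e+02 -2.00929480e-02  1.69728725e+02] [0.72793052 0.82823856 0.88429568] 0.4569891912367996 0.0
```

View pics/crop2.png

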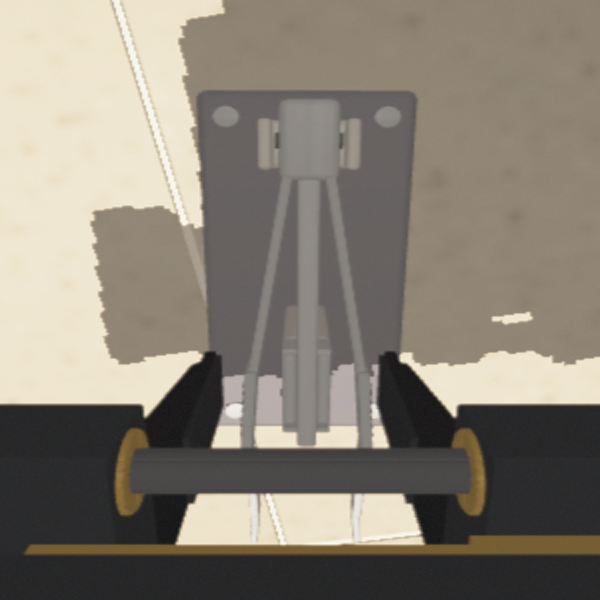

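The wrist view shows the gripper mechanism centred on column 320 (crop 300), with the tweezers' tongue at crop 308, about 2 mm towards +y. I'll shift 1.5 mm that way, close in steps and watch the lateral force.

Call:
drive_tool:
  deltas: "0 0.015 0 0;0 0 0 0;0 0 0 0;0 0 0 0"
  gripper: 0.66

```text
t: 2.95
eef_pos: [508.1, 129.6, 69.0]
tcp_rot: [3.141, 0.001, 2.961]
ft_force: [1.1, 0.5, 0.6]
opening: 0.34
grip_force: 1.1
```

Call:
drive_tool:
  deltas: "0 0 0 0;0 0 0 0;0 0 0 0;0 0 0 0"
  gripper: 0.71

```text
t: 3.28
eef_pos: [508.4, 129.6, 68.9]
tcp_rot: [3.141, 0.001, 2.961]
ft_force: [2.1, -1.1, 3.7]
opening: 0.29
grip_force: 4.2
```

Call:
drive_tool:
  deltas: "0 0 0 0;0 0 0 0;0 0 0 0;0 0 0 0"
  gripper: 0.77

```text
t: 3.62
eef_pos: [508.4, 129.6, 68.9]
tcp_rot: [3.141, 0.001, 2.961]
ft_force: [3.1, 1.4, 4.8]
opening: 0.233
grip_force: 7.9
```

Call:
drive_tool:
  deltas: "0 0 0 0;0 0 0 0;0 0 0 0;0 0 0.02 0;0 0 0.02 0;0 0 0.02 0;0 0 0.02 0;0 0 0.02 0"
  gripper: 0.82

```text
t: 4.28
eef_pos: [507.7, 129.6, 78.8]
tcp_rot: [-3.141, -0.001, 2.961]
ft_force: [0.3, 0.2, -1.1]
opening: 0.18
grip_force: 12.0
```

Call:
drive_tool:
  deltas: "0 0 0.04 0;0 0 0.04 0;0 0 0.06 0;0 0 0.06 0;0 0 0.1 0;0 0 0.1 0;0 0 0 0;0 0 0 0"

```text
t: 4.95
eef_pos: [508.3, 129.6, 119.5]
tcp_rot: [3.141, 0.002, 2.961]
ft_force: [1.0, 0.0, -0.9]
opening: 0.182
grip_force: 12.0
```

```bash
python3 -c "
from h import *
im,d,T=look('w3')
print(np.array([env.state()['opening'],env.state()['grip_force']]))
cv2.imwrite('pics/crop3.png',cv2.resize(im[:,170:470,::-1],None,fx=2,fy=1.5,interpolation=2))
"
```

```text
4.95 [508.25077968 129.61473052 119.49513612] [1.79965330e+02 9.17952090e-02 1.69672165e+02] [ 0.95459155  0.00318448 -0.94432832] 0.18154002825918902 12.024556696414948
[ 0.18263003 12.02453211]
```

View pics/crop3.png

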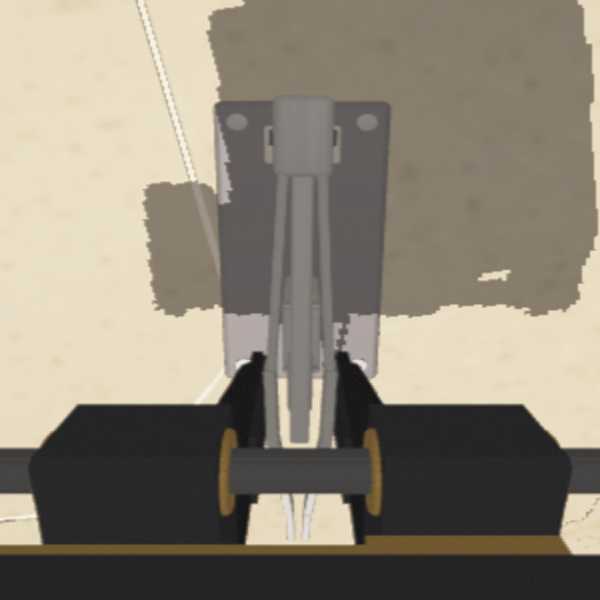

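The tweezers are out and held: Fz is about -0.9 N, the foot is clear, and the rear block is at crop (303,137) with the tips at (299,535). I'll carry them towards the gauge and stop beside it for a look.

Call:
drive_tool:
  deltas: "0.02 -0.1 0.02 0;0.04 -0.2 0.02 0.002;0.05 -0.25 0.03 0.003;0.05 -0.25 0.03 0.003;0.06 -0.3 0.03 0.003;0.06 -0.3 0.03 0.003;0.06 -0.3 0.03 0.003;0.05 -0.25 0.01 0.003;0.05 -0.25 0 0.003;0.05 -0.25 0 0.003"

```text
t: 5.83
eef_pos: [556.7, -117.6, 138.4]
tcp_rot: [3.141, -0.001, 3.043]
ft_force: [0.2, -0.3, -0.3]
opening: 0.182
grip_force: 12.0
```

Call:
drive_tool:
  deltas: "0.02 -0.2 0 0;0.01 -0.15 0 0;0 0 0 0;0 0 0 0;0 0 0 0"

```text
t: 6.25
eef_pos: [559.6, -149.9, 138.5]
tcp_rot: [3.141, -0.001, 3.043]
ft_force: [0.5, 0.3, -0.1]
opening: 0.184
grip_force: 12.0
```

```bash
python3 -c "
from h import *
im,d,T=look('w4')
c=np.linalg.inv(T)@[551,-220,45,1];k=env.camera_params('wrist')['mtx']@c[:3];print(k/k[2]); u,v=(k/k[2])[:2].astype(int)
u0=max(0,u-60);v0=max(0,v-60);print(u0,v0)
cv2.imwrite('pics/crop4.png',cv2.resize(im[v0:v0+110,u0:u0+150,::-1],None,fx=5,fy=5,interpolation=2))
"
```

```text
6.25 [ 559.60686237 -149.87023559  138.46310717] [ 1.79973208e+02 -3.84159685e-02  1.74356434e+02] [ 0.51041765  0.34744902 -0.05125314] 0.18438930741080367 12.02452763915062
[231.85382631 207.91341295   1.        ]
171 147
```

View pics/crop4.png

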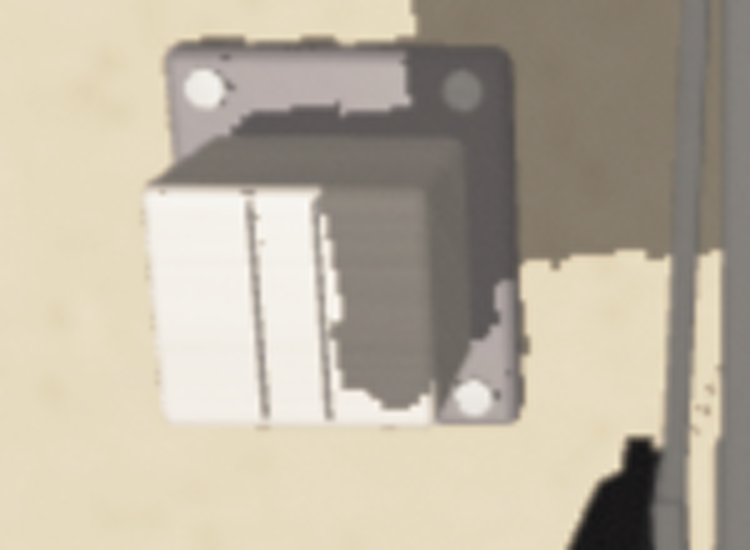

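The crop shows the two lines running from (250,190) to (264,418) and from (317,195) to (329,418). The top face corners are at (147,188), (430,188), (433,422) and (167,422).

Run:
```python
from h import *
T=np.load('pics/w4_T.npy')
M=env.camera_params('wrist')['mount']; 
s=env.state();B=np.eye(4);B[:3,:3]=Ro.from_euler('xyz',s['tcp_rot']).as_matrix();B[:3,3]=s['eef_pos']
M2=M.copy();M2[1,3]=0
for name,TT in(('nominal',B@M),('shift',B@M2)):
    f=lambda U,V:atz('wrist',171+U/5,147+V/5,45,TT)
    a,b,c,d=f(250,190),f(264,418),f(317,195),f(329,418)
    print(name,'lines',np.mean([a,b,c,d],0),[np.degrees(np.arctan2(*(q-p)[1::-1])) for p,q in((a,b),(c,d))],np.linalg.norm((a+b-c-d)/2),np.linalg.norm(b-a))
    e=[f(*p) for p in((147,188),(430,188),(433,422),(167,422))]
    print(np.mean(e,0)); w=e[2]+e[3]-e[0]-e[1];print(np.degrees(np.arctan2(w[1],w[0])),np.linalg.norm(w)/2,np.linalg.norm(e[1]-e[0]))
dd=np.load('pics/w4.npy')
for U,V in((200,300),(290,300),(400,300)):
    u,v=int(171+U/5),int(147+V/5);print(world('wrist',u,v,dd[v,u],B@M))
# two view height of top-face centre
P=env.camera_params('top');M1=P['mtx']@P['camera_from_world'][:3];K=env.camera_params('wrist')['mtx']
x=cv2.triangulatePoints(M1,K@np.linalg.inv(B@M2)[:3],np.float64([[450],[218.6]]),np.float64([[171+294/5],[147+305/5]]));print('tri',(x[:3]/x[3]).ravel())
```

```text
nominal lines [ 551.46384034 -222.04519435   45.        ] [np.float64(-7.104214229675203), np.float64(-6.861104123660908)] 10.233193257284798 37.29551714279105
[ 551.51645995 -221.38825032   45.        ]
-7.400644954013176 38.29769664995123 43.05168037185105
shift lines [ 551.70264447 -219.61481723   45.        ] [np.float64(-7.104214229675125), np.float64(-6.861104123660929)] 10.233230075526278 37.29565132919021
[ 551.75526426 -218.95787083   45.        ]
-7.400644954013125 38.29783444211528 43.05183526848238
[ 548.48352507 -235.25309973   46.34831968]
[ 549.94395275 -221.53487555   45.99649001]
[ 551.7883106  -204.75820377   45.38758701]
tri [ 551.07356431 -219.99447564   44.98292322]
```

Call:
drive_tool:
  deltas: "-0.08 -0.08 -0.03 -0.001;-0.11 -0.11 -0.05 -0.001;-0.11 -0.11 -0.05 -0.001;-0.11 -0.11 -0.05 -0.001;-0.11 -0.11 -0.05 0;-0.07 -0.08 -0.05 0;-0.04 -0.04 0 0;0 0 0 0;0 0 0 0;0 0 0 0"
  gripper: 0.77

```text
t: 7.13
eef_pos: [497.4, -214.1, 110.9]
tcp_rot: [-3.142, 0.001, 3.031]
ft_force: [0.2, -0.4, -1.0]
opening: 0.232
grip_force: 7.8
```

```bash
python3 -c "
from h import *
im,d,T=look('w5')
a=cv2.resize(im[40:395,230:410,::-1],None,fx=2,fy=1.6,interpolation=2)
t,_=save('top','top5')
b=cv2.resize(t[195:255,410:480,::-1],None,fx=6,fy=6,interpolation=2)
o=np.zeros((570,790,3),np.uint8);o[:a.shape[0],:a.shape[1]]=a;o[:b.shape[0],365:365+b.shape[1]]=b
cv2.imwrite('pics/crop5.png',o)
print([round(env.state()['opening'],4) for _ in range(3)])
"
```

```text
7.1333 [ 497.41883066 -214.10393266  110.93173146] [-1.79995618e+02  3.49687910e-02  1.73661369e+02] [ 0.18666409 -0.38928564 -0.9780002 ] 0.23154569002253522 7.776649296283722
[0.2333, 0.2333, 0.2333]
```

View pics/crop5.png

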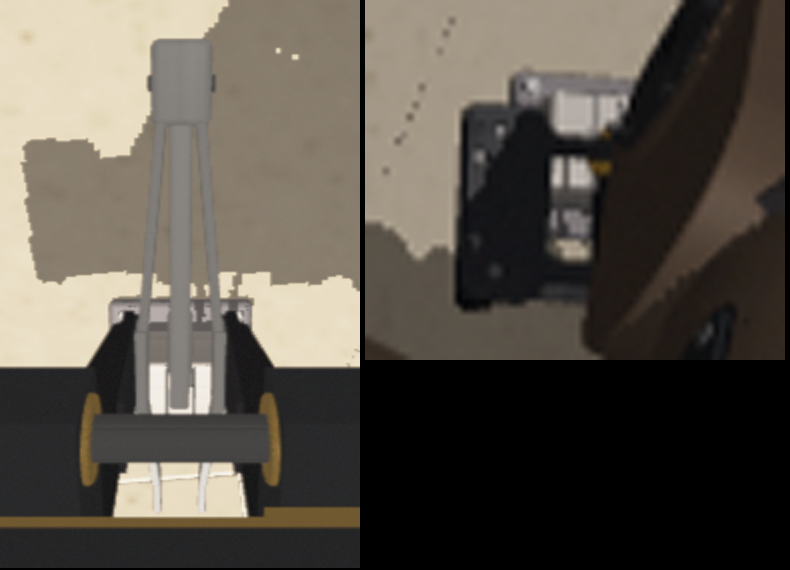

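The wrist view shows the tweezers centred in the gripper: the rear block is at crop 182, and the tips at 157 and 203 give an inner gap of about 10 mm. I'll descend most of the way and check the height and alignment.

Call:
drive_tool:
  deltas: "0 0.005 -0.05 0;0 0 -0.08 0;0 0 -0.08 0;0 0 -0.08 0;0 0 -0.08 0;0 0 -0.06 0;0 0 -0.04 0;0 0 0 0;0 0 0 0;0 0 0 0"

```text
t: 8.07
eef_pos: [497.1, -214.0, 63.9]
tcp_rot: [-3.141, 0.0, 3.031]
ft_force: [0.8, -0.1, -0.6]
opening: 0.231
grip_force: 7.8
```

```bash
python3 -c "
from h import *
im,d,T=look('w6')
a=cv2.resize(im[180:370,270:370,::-1],None,fx=3.8,fy=3,interpolation=2)
t,_=save('scene','sc6')
P=env.camera_params('scene');c=P['camera_from_world']@[551.5,-219.8,50,1];k=P['mtx']@c[:3];u,v=(k[:2]/k[2]).astype(int);print(u,v)
b=cv2.resize(t[v-45:v+45,u-40:u+40,::-1],None,fx=5,fy=5,interpolation=2)
o=np.zeros((575,790,3),np.uint8);o[:a.shape[0],:a.shape[1]]=a;o[:b.shape[0],385:385+b.shape[1]]=b
cv2.imwrite('pics/crop6.png',o)
for u,v in((320,80),(320,90),(320,100),(320,150),(320,200),(320,250)):print(v,world('wrist',u,v,d[v,u],T).round(1))
"
```

```text
8.0667 [ 497.10822309 -214.02646567   63.88986425] [-1.79994000e+02  2.45445354e-02  1.73637410e+02] [ 0.8179216  -0.12449945 -0.60953002] 0.2306154394313946 7.776512503623962
365 308
80 [ 407.3 -206.4   70.4]
90 [ 411.2 -206.8   69.3]
100 [ 415.2 -207.2   70.3]
150 [ 436.4 -209.6   68.4]
200 [ 459.3 -212.1   68.9]
250 [ 484.6 -215.    68.7]
```

View pics/crop6.png

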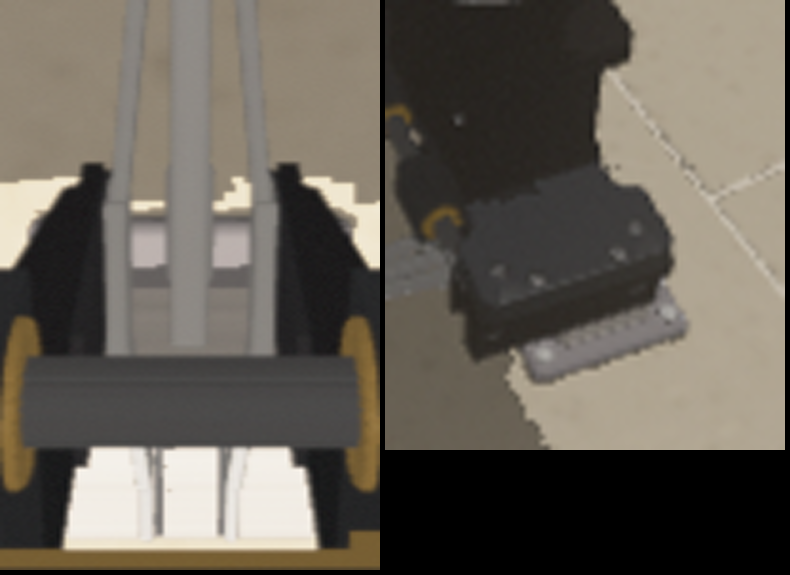

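The wrist view shows both tips above the gauge: tip inner edges at crop columns 152 and 225, lines at 160 and 222, and both centred near 189–191. The tongue and block tops put the origin at z≈65, with the tip ends at x≈553. I'll check the gap numerically from the depth images.

```bash
python3 -c "
from h import *
K=env.camera_params('wrist')['mtx']
for n,zt in (('w5',112),('w6',65)):
  d=np.load('pics/'+n+'.npy');T=np.load('pics/'+n+'_T.npy')
  im=cv2.imread('pics/'+n+'.png').astype(int).sum(2)//3
  for v in (338,344,350,354,357,360):
    row=d[v,295:346]; w=[i+295 for i,x in enumerate(row) if x>0 and abs(world('wrist',i+295,v,x,T)[2]-zt)<9]
    print(n,v,w, d[v,w].round(0).tolist()[:2])
    print('   ',im[v,300:341].tolist())
"
```

```text
w5 338 [305, 306, 307, 308, 309, 310, 329, 330, 331, 332, 333] [178.0, 178.0]
    [225, 228, 229, 229, 228, 223, 222, 221, 215, 174, 184, 230, 237, 237, 236, 237, 236, 236, 236, 236, 236, 236, 236, 236, 236, 228, 223, 195, 178, 147, 204, 221, 220, 205, 188, 196, 201, 192, 189, 201, 205]
w5 344 [307, 308, 309, 310, 329, 330, 331, 332] [180.0, 179.0]
    [214, 213, 212, 212, 211, 210, 197, 214, 219, 207, 177, 208, 215, 217, 217, 217, 217, 217, 217, 217, 217, 216, 216, 216, 216, 215, 215, 215, 214, 198, 218, 220, 205, 213, 217, 217, 216, 215, 216, 215, 216]
w5 350 [307, 308, 309, 310, 329, 330, 331, 332] [180.0, 181.0]
    [212, 212, 214, 215, 215, 214, 200, 214, 221, 211, 178, 208, 217, 217, 217, 217, 216, 217, 217, 217, 217, 216, 216, 215, 215, 215, 214, 214, 202, 206, 221, 220, 200, 211, 214, 215, 216, 216, 217, 215, 216]
w5 354 [307, 308, 309, 310, 329, 330, 331, 332] [182.0, 182.0]
    [213, 214, 214, 214, 213, 211, 196, 213, 220, 210, 167, 205, 216, 217, 217, 216, 216, 216, 217, 216, 217, 216, 215, 214, 215, 214, 214, 213, 199, 207, 222, 219, 184, 207, 213, 214, 215, 215, 216, 216
[... 1440 characters left out ...]
235, 235, 234, 222, 225, 229, 220, 168, 124, 134, 224, 235, 235, 235, 235, 235, 235, 235, 235, 235, 235, 235, 235, 231, 161, 130, 206, 229, 228, 209, 229, 234, 235, 235, 235, 235, 235, 235]
w6 357 [307, 308, 309, 329, 330, 331, 332] [183.0, 183.0]
    [234, 234, 234, 234, 234, 233, 220, 224, 229, 222, 188, 138, 141, 223, 234, 234, 234, 234, 234, 234, 234, 234, 234, 234, 234, 234, 230, 165, 138, 210, 230, 228, 205, 227, 233, 233, 233, 233, 233, 233, 233]
w6 360 [330, 331] [183.0, 184.0]
    [225, 223, 223, 223, 223, 223, 223, 221, 218, 215, 218, 221, 221, 221, 221, 220, 220, 221, 220, 223, 223, 223, 223, 222, 222, 222, 222, 222, 221, 218, 223, 224, 220, 221, 222, 222, 222, 222, 222, 222, 222]
```

The tip gap is about 18.3 px at 182 mm, so 10.0 mm. Its centre is at 319.7 against the lines' centre at 319.75. I'll descend the last 9.5 mm and hold for 3 s.

Call:
drive_tool:
  deltas: "0 0 -0.02 0;0 0 -0.025 0;0 0 -0.025 0;0 0 -0.025 0;0 0 0 0;0 0 0 0;0 0 0 0;0 0 0 0;0 0 0 0;0 0 0 0"

```text
t: 9.0
eef_pos: [497.0, -213.9, 54.2]
tcp_rot: [3.142, 0.0, 3.03]
ft_force: [0.5, -0.5, -0.4]
opening: 0.231
grip_force: 7.8
```

Call:
drive_tool:
  deltas: "0 0 0 0;0 0 0 0;0 0 0 0;0 0 0 0;0 0 0 0;0 0 0 0;0 0 0 0;0 0 0 0;0 0 0 0;0 0 0 0"

```text
t: 9.83
eef_pos: [497.0, -213.9, 54.2]
tcp_rot: [3.142, 0.0, 3.031]
ft_force: [-0.5, -1.2, -0.9]
opening: 0.232
grip_force: 7.8
```

Call:
drive_tool:
  deltas: "0 0 0 0;0 0 0 0;0 0 0 0;0 0 0 0;0 0 0 0;0 0 0 0;0 0 0 0;0 0 0 0;0 0 0 0;0 0 0 0"

```text
t: 10.67
eef_pos: [497.0, -213.9, 54.2]
tcp_rot: [3.142, 0.0, 3.03]
ft_force: [0.0, -0.0, -1.1]
opening: 0.231
grip_force: 7.8
```

Call:
drive_tool:
  deltas: "0 0 0 0;0 0 0 0;0 0 0 0;0 0 0 0;0 0 0 0;0 0 0 0;0 0 0 0;0 0 0 0;0 0 0 0;0 0 0 0"

```text
t: 11.5
eef_pos: [497.0, -213.9, 54.2]
tcp_rot: [3.142, 0.0, 3.031]
ft_force: [0.2, 0.2, -0.4]
opening: 0.227
grip_force: 7.8
```

```bash
python3 -c "
from h import *
im,d,T=look('w7')
for v in (344,352,357):
    print(d[v,303:337].round(0).tolist());print(im[v,300:341].astype(int).sum(1)//3)
for v in (85,95,150,200):print(world('wrist',320,v,d[v,320],T).round(1))
for u,v in ((308,352),(331,352)):print('tip',world('wrist',u,v,d[v,u],T).round(1))
"
```

```text
11.5 [ 496.96958782 -213.93972929   54.16541779] [1.79996563e+02 2.62287785e-03 1.73635958e+02] [ 0.16508906  0.18173377 -0.42168413] 0.2267955331005614 7.776459753513336
[194.0, 194.0, 195.0, 194.0, 180.0, 180.0, 180.0, 183.0, 195.0, 194.0, 195.0, 195.0, 194.0, 196.0, 195.0, 195.0, 195.0, 194.0, 194.0, 196.0, 0.0, 195.0, 195.0, 194.0, 195.0, 195.0, 179.0, 181.0, 180.0, 179.0, 195.0, 196.0, 195.0, 195.0]
[238 238 238 238 238 237 224 225 227 216 144 121 197 233 238 238 238 238
 238 238 238 238 238 238 238 238 236 204 145 186 225 228 219 233 237 237
 238 237 237 237 237]
[197.0, 196.0, 197.0, 197.0, 182.0, 182.0, 182.0, 184.0, 197.0, 197.0, 197.0, 196.0, 198.0, 196.0, 197.0, 196.0, 196.0, 197.0, 196.0, 196.0, 197.0, 196.0, 196.0, 196.0, 196.0, 196.0, 181.0, 181.0, 181.0, 182.0, 197.0, 196.0, 196.0, 196.0]
[235 236 235 236 235 234 222 225 229 218 148 123 171 193 229 235 235 235
 235 235 235 235 235 235 235 235 233 199 147 205 228 228 211 230 235 235
 235 235 235 235 234]
[199.0, 196.0, 198.0, 196.0, 182.0, 182.0, 182.0, 184.0, 197.0, 198.0, 199.0, 198.0, 198.0, 197.0, 198.0, 198.0, 197.0, 197.0, 197.0, 196.0, 198.0, 198.0, 198.0, 197.0, 197.0, 197.0, 182.0, 181.0, 182.0, 183.0, 198.0, 196.0, 198.0, 197.0]
[234 234 235 235 235 233 221 224 229 219 149 123 178 228 235 235 235 235
 235 235 235 235 235 235 235 234 232 178 139 210 229 228 206 228 234 235
 235 235 234 234 234]
[ 409.1 -206.5   59.9]
[ 413.1 -206.9   61.1]
[ 436.1 -209.5   59.4]
[ 459.3 -212.1   58.5]
tip [ 544.6 -228.1   57.7]
tip [ 545.7 -215.7   58. ]
```

```bash
python3 -c "
from cell import env
print(env.job_done())"
```

```text
the job is handed in; nothing more can be done
None
```

The tweezers came out of the clip and are held with each tip about 8 mm above its own gauge line at a measured gap of about 10 mm; I held this for about 3 s and handed the job in at 11.5 s, with no verdict returned, and the arm never went near the dish, flask or timer.

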